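Try the action of a wooden key frame

TASK

A small wooden frame with a row of five sprung round keys is on the carver's bench and its action has to be tried. Go along the row with closed fingertips, from the longest key to the shortest, pressing each key gently near its rounded end, one at a time, so that it dips about a centimetre, and let it spring back up; between keys stay close over the row, with the fingertips within about two centimetres of the keys. Do not lift a key, shift the frame or disturb the other things on the bench, and finish clear with all the keys up.

Things in the scene. Friction and masses are not known exactly. Their poses are not given: they have to be found in the camera images.
- key_frame: Dark wooden key frame with pale keys, loose, about 2.4 kg: base board 220 x 240 x 18 mm, side cheeks 82 mm tall, back rail 83 mm tall and 55 mm deep. Origin on its underside, below the middle of the row; z up; +y runs along the row from longest to shortest key; the keys' free ends point to -x, 30 mm over the board; they are hinged at the rail (x = +120 mm).
- key1_touch (a point): The touch point of the first (longest) key: on its top, 20 mm in from its rounded free end, 160 mm from its hinge, at x = -40, y = -76, z = 70 mm in the key_frame when up; it goes down with the key. The keys are plain wooden rods 22 mm thick lying along the frame's x axis, 38 mm apart, so 16 mm free between neighbours. Each yields on a light spring, about 0.45 N per mm at the touch point, to a firm stop 14 mm down, and returns when let go.
- key2_touch (a point): The touch point of the second key: on its top, 20 mm in from its rounded free end, 151 mm from its hinge, at x = -31, y = -38, z = 70 mm in the key_frame when up; it goes down with the key. Otherwise like the first key.
- key3_touch (a point): The touch point of the third key: on its top, 20 mm in from its rounded free end, 136 mm from its hinge, at x = -16, y = 0, z = 70 mm in the key_frame when up; it goes down with the key. Otherwise like the first key.
- key4_touch (a point): The touch point of the fourth key: on its top, 20 mm in from its rounded free end, 116 mm from its hinge, at x = 4, y = 38, z = 70 mm in the key_frame when up; it goes down with the key. Otherwise like the first key.
- key5_touch (a point): The touch point of the fifth (shortest) key: on its top, 20 mm in from its rounded free end, 90 mm from its hinge, at x = 30, y = 76, z = 70 mm in the key_frame when up; it goes down with the key. Otherwise like the first key.
- key1: The first (longest) key itself, a rod 22 mm thick; origin on its hinge axis at the back rail, 59 mm over the frame's underside; it extends along -x to its free end, 180 mm away.
- key2: The second key itself, a rod 22 mm thick; origin on its hinge axis at the back rail, 59 mm over the frame's underside; it extends along -x to its free end, 171 mm away.
- key3: The third key itself, a rod 22 mm thick; origin on its hinge axis at the back rail, 59 mm over the frame's underside; it extends along -x to its free end, 156 mm away.
- key4: The fourth key itself, a rod 22 mm thick; origin on its hinge axis at the back rail, 59 mm over the frame's underside; it extends along -x to its free end, 136 mm away.
- key5: The fifth (shortest) key itself, a rod 22 mm thick; origin on its hinge axis at the back rail, 59 mm over the frame's underside; it extends along -x to its free end, 110 mm away.
- chisel: A bench chisel, 230 mm long, 29 mm thick, lying beside one end of the frame. Not to be disturbed. Origin on the bench below where blade meets handle, blade towards its +x.
- spare_key: A loose spare key, a wooden rod 22 mm thick and 180 mm long, lying on the bench in front of the key ends. Not to be disturbed. Origin on the bench near the middle of its length, which lies along its y axis.
- wax_tin: A round flat metal tin, 72 mm across, 42 mm tall, beside the longest-key end of the frame. Not to be disturbed. Origin at the centre of its underside.
- turned_plug: A small turned wooden plug, 28 mm across, 30 mm tall, standing on the 83 mm high back rail of the frame. Not to be disturbed. Origin at the centre of its underside.
- offcut: A wooden block 70 x 45 x 30 mm, lying near the longest-key end. Not to be disturbed. Origin at the centre of its underside.
- screwdriver: A screwdriver lying on the bench, further out beyond the chisel. Not to be disturbed. Origin on the bench under it, handle towards its -x.

How it is judged:
On the way, in this order (a step that is already met when the one before it is completed fails the run):
1. the first (longest) key alone is pressed down 4 mm or more by the fingertips, touched near its rounded end (z of key1_touch in the frame of key_frame below 0.066 m and contact force between the fingers and key1 above 0.2 N and horizontal distance between the grasp point and key1_touch below 0.024 m and z of each of key2_touch, key3_touch, key4_touch, key5_touch in the frame of key_frame above 0.067 m), for 0.05 s.
2. the fingertips pass to the next key close to the row (no more than about 25 mm above the keys, 40 mm or less from the line of touch points) (y of the grasp point in the frame of key_frame between -0.064 and -0.05 m and z of the grasp point in the frame of key_frame below 0.117 m and x of the grasp point in the frame of key_frame between -0.08 and 0.009 m), for 0.02 s.
3. the second key alone is pressed down 4 mm or more by the fingertips, touched near its rounded end (z of key2_touch in the frame of key_frame below 0.066 m and contact force between the fingers and key2 above 0.2 N and horizontal distance between the grasp point and key2_touch below 0.024 m and z of each of key1_touch, key3_touch, key4_touch, key5_touch in the frame of key_frame above 0.067 m), for 0.05 s.
4. the fingertips pass to the next key close to the row (no more than about 25 mm above the keys, 40 mm or less from the line of touch points) (y of the grasp point in the frame of key_frame between -0.026 and -0.012 m and z of the grasp point in the frame of key_frame below 0.117 m and x of the grasp point in the frame of key_frame between -0.071 and 0.024 m), for 0.02 s.
5. the third key alone is pressed down 4 mm or more by the fingertips, touched near its rounded end (z of key3_touch in the frame of key_frame below 0.066 m and contact force between the fingers and key3 above 0.2 N and horizontal distance between the grasp point and key3_touch below 0.024 m and z of each of key1_touch, key2_touch, key4_touch, key5_touch in the frame of key_frame above 0.067 m), for 0.05 s.
6. the fingertips pass to the next key close to the row (no more than about 25 mm above the keys, 40 mm or less from the line of touch points) (y of the grasp point in the frame of key_frame between 0.012 and 0.026 m and z of the grasp point in the frame of key_frame below 0.117 m and x of the grasp point in the frame of key_frame between -0.056 and 0.044 m), for 0.02 s.
7. the fourth key alone is pressed down 4 mm or more by the fingertips, touched near its rounded end (z of key4_touch in the frame of key_frame below 0.066 m and contact force between the fingers and key4 above 0.2 N and horizontal distance between the grasp point and key4_touch below 0.024 m and z of each of key1_touch, key2_touch, key3_touch, key5_touch in the frame of key_frame above 0.067 m), for 0.05 s.
8. the fingertips pass to the next key close to the row (no more than about 25 mm above the keys, 40 mm or less from the line of touch points) (y of the grasp point in the frame of key_frame between 0.05 and 0.064 m and z of the grasp point in the frame of key_frame below 0.117 m and x of the grasp point in the frame of key_frame between -0.036 and 0.07 m), for 0.02 s.
9. the fifth (shortest) key alone is pressed down 4 mm or more by the fingertips, touched near its rounded end (z of key5_touch in the frame of key_frame below 0.066 m and contact force between the fingers and key5 above 0.2 N and horizontal distance between the grasp point and key5_touch below 0.024 m and z of each of key1_touch, key2_touch, key3_touch, key4_touch in the frame of key_frame above 0.067 m), for 0.05 s.
At the end, for the whole second after the job is handed in: all five keys are back up (touch points within about 2 mm of their rest height of 70 mm over the frame's underside), the frame is flat, at rest and within 15 mm of where it started (z of key1_touch in the frame of key_frame between 0.068 and 0.0725 m and z of key2_touch in the frame of key_frame between 0.068 and 0.0725 m and z of key3_touch in the frame of key_frame between 0.068 and 0.0725 m and z of key4_touch in the frame of key_frame between 0.068 and 0.0725 m and z of key5_touch in the frame of key_frame between 0.068 and 0.0725 m and distance of key_frame from where it was at the start of the episode below 0.015 m and angle between key_frame's own z axis and vertical below 0.03 rad and linear speed of key_frame below 0.01 m/s).
It fails at once if the fingers press a key or the frame harder than 20 N (contact force between the fingers and key_frame above 20 N).
It fails at once if a key is lifted more than 5 mm above its rest height (z of any of key1_touch, key2_touch, key3_touch, key4_touch, key5_touch in the frame of key_frame above 0.075 m).
It fails at once if the frame is lifted or shifted by more than 15 mm (distance of key_frame from where it was at the start of the episode above 0.015 m or angle between key_frame's own z axis and vertical above 0.05 rad).
It fails at once if another thing on the bench is moved by more than 20 mm (distance of any of chisel, spare_key, wax_tin, turned_plug, offcut, screwdriver from where it was at the start of the episode above 0.02 m).
It also fails if it takes over 54 s, if anything falls off the work surface, if the arm or the gripper's body presses on something with over 40 N, if the wrist force passes 120 N, or if a joint passes its speed limit or range.

ROBOT

A 6-joint arm with a two-finger parallel gripper is mounted at the origin on the work surface. World frame = base frame: x ahead of the robot, y to its left, z up, the work surface at z = 0. Lengths are in m, angles in rad, forces in N, time in s.
With the tool pointing down it reaches from about 0.4 to 0.825 m from the base axis. Payload 7 kg.
Tool frame: the origin (TCP) lies midway between the tips of the shut fingers; the grasp point (between the pads) lies hold_point_z behind it (hold_point_z is the distance from the TCP to the grasp point, in m); z points along the fingers, y is the line along which they close (so a half turn about z gives the same grasp; the last joint's range is limited). The gripper opens to 88 mm and grips with 3 to 60 N. Pads are 19 mm wide; open, the fingers measure 130 mm over their backs; the gripper's body (78 mm by 193 mm) begins 47 mm behind the grasp point.
Start: joints at [-0.94, 0.359, 0.012, 0, -1.224, -0.288], TCP at [0.227, -0.636, 0.227] pointing down, gripper open.
Joint ranges: [-3.07, 3.07], [-1.43, 2.12], [-1.02, 1.25], [-3.03, 1.67], [-3.05, -0], [-3.03, 3.03]. Speed limits (rad/s): [2.39, 2.39, 3.01, 3.14, 3.14, 3.14].

INTERFACE

Orientations are given as [roll, pitch, yaw] about the fixed x, y, z axes, in that order (R = Rz(yaw) Ry(pitch) Rx(roll)).
In Python, from station import * gives the robot as it stands.
- The arm moves only by the tool apply_moves, never from a script. Its argument "steps" is a list of rows, each an object with "translation": the shift along the world's x, y, z scaled (see below), a list of three; "rotation": the turn, a rotation vector about the world's x, y, z scaled (see below), a list of three. A call has exactly 10 rows; each row is the pose to reach, as a shift and turn from the pose commanded when the call began; what a row does not reach only later rows make up. The controller multiplies each number of a shift by 250 mm and each number of a turn by 30 degrees. A row lasts 1/12 s, in which the tool goes at most 41.7 mm and 7.16 degrees, less where a joint would pass 70% of its speed; a pose out of reach is approached as far as the arm can. A call with a number of a shift or a turn outside -1 to 1 is refused whole. A call with a gripper value outside its range is refused whole. "jaw" is the closure, from -1 (fully open) to 1 (shut), so that 0 is half open, set as the call begins (left out, the last holds). The fingers move at their own pace and stop on an object; "newtons" is the grip in N (left out, the last holds). Time passes only in rows, so rows that repeat a pose let the fingers close, or fill a call up. It gives the time, the measured TCP pose, the force, the opening and the grip force at its end, in the units of the state.
- get_state(): the state, without advancing time (a new reading comes with each control period).
- grab_frame(name): name is "side" or "top" or "wrist"; returns the picture (480x640x3 uint8, blue, green, red); there is no depth.
- camera_model(name): a dict with "fx", "fy", "cx", "cy" (pixels), "xyz" and "rotation" of the camera in the world. Camera axes: x right, y down, z forward; pixel columns grow to the right and rows downward; lengths in m; the calibration is good to about 2 mm. A picture is of the moment at which its call begins: read the wrist's pose just before it. camera_model takes no time and is no camera call; for the wrist camera it gives the pose at the moment of the call.
- job_done(): hands the job in; it is judged then, once.
The state is a dict: "t": time; "q": joint angles; "qd": joint speeds; "joint_efforts": joint torques, N m; "eef_pos": TCP position; "ee_rot": TCP orientation; "force": force on the tool from outside, world axes, zero at the start; "moment": the same for the moment, N m; "width": finger opening in m; "gripper_force": force on a finger pad.
Only numpy, scipy, OpenCV 4.12 (cv2) and the standard library are available. Lean on these libraries where they do the work, as an engineer would, in place of code of your own. Each camera call takes 0.05 s, during which the arm holds its last target. There are 200 camera calls.

## Working session

There is one attempt and no reset: what is moved stays moved. The work goes in short steps, Python scripts to look and compute and a tool call to move; the robot and the scene stay as the last step left them, time stands still between calls to the robot, and variables do not carry over. Pictures are saved under pics/ and viewed, at most 10 in all, crops included, and the job is handed in when it is done.

Besides the shell and the picture viewer there is one more tool, called after "Request:" as name(argument=value, ...), one argument or row to a line, values as JSON. apply_moves: Moves the arm, as the interface text tells. Shifts and turns lie within -1 to 1; 1 stands for 250 mm of shift or 30 degrees of turn. Its arguments: {"type":"object","properties":{"steps":{"type":"array"},"jaw":{"type":"number"},"newtons":{"type":"number"}},"required":["steps"]}

```bash
mkdir -p pics; python3 - <<'E'
from station import *
import cv2
s=get_state(); print({k:s[k] for k in('t','eef_pos','ee_rot','width','force')}, [k for k in globals() if 'hold' in k], globals().get('hold_point_z'))
for n in('top','side'):
    cv2.imwrite(f'pics/{n}0.png',grab_frame(n)); print(n,camera_model(n))
E
```

```text
{'t': 0.0, 'eef_pos': array([ 0.22668495, -0.63526523,  0.22560218]), 'ee_rot': array([ 3.13991298e+00, -1.32862691e-04, -2.79893034e+00]), 'width': 0.08740048701255636, 'force': array([-0.74913553, -0.63312525,  0.70481368])} ['hold_point_z'] 0.0188
top {'fx': 489.048903964131, 'fy': 489.048903964131, 'cx': 317.506261962849, 'cy': 234.3300589119449, 'xyz': array([0.49470336, 0.07653996, 0.9916529 ]), 'rotation': array([-3.04081157, -0.012498  , -1.58358176])}
side {'fx': 476.75781684999595, 'fy': 476.75781684999595, 'cx': 319.46549918123156, 'cy': 244.32227382123344, 'xyz': array([ 0.20394872, -0.33993216,  0.62049987]), 'rotation': array([-2.31647795,  0.00731566, -0.71691064])}
```

View pics/top0.png

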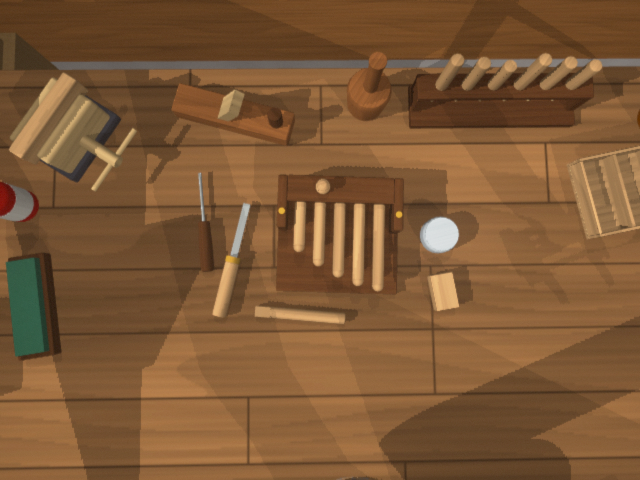

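View pics/side0.png

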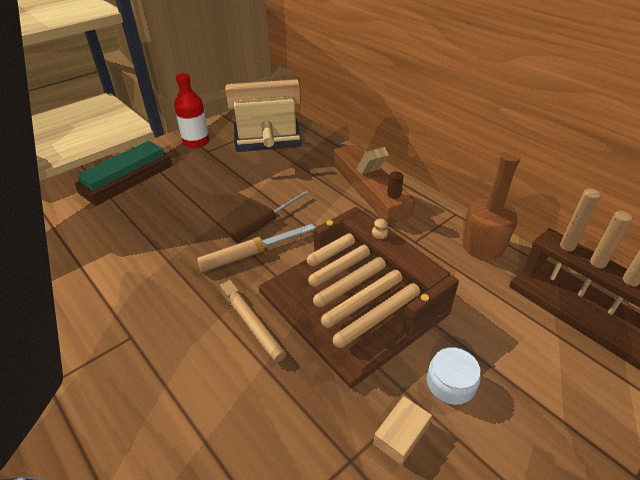

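The top view shows the frame at about (340,235). Its keys run from the longest at column 378 on the right to the shortest at 300 on the left, with free ends pointing down towards the robot. The plug is at (323,186), tin (440,235), offcut (443,291), spare key (300,314), chisel (232,260). The side view confirms this, with the longest key's free end at (340,340).

```bash
cat > h.py <<'E'
from station import *
import cv2, numpy as np
from scipy.spatial.transform import Rotation as R
def ray(cm,uv,z):
    uv=np.atleast_2d(uv).astype(float)
    d=np.c_[(uv[:,0]-cm['cx'])/cm['fx'],(uv[:,1]-cm['cy'])/cm['fy'],np.ones(len(uv))]@R.from_euler('xyz',cm['rotation']).as_matrix().T
    return cm['xyz']+d*((z-cm['xyz'][2])/d[:,2])[:,None]
ENDS=np.array([[-60,-76],[-51,-38],[-36,0],[-16,38],[10,76]])/1000
TOUCH=np.array([[-40,-76],[-31,-38],[-16,0],[4,38],[30,76]])/1000
def rigid(P,Q):
    p,q=P.mean(0),Q.mean(0); a=P-p;b=Q-q
    th=np.arctan2((a[:,0]*b[:,1]-a[:,1]*b[:,0]).sum(),(a*b).sum())
    c,s=np.cos(th),np.sin(th); M=np.array([[c,-s],[s,c]])
    return th,q-M@p,M
E
python3 - <<'E'
from h import *
for n,(x0,x1,y0,y1) in {'top':(288,392,198,297),'side':(300,425,228,352)}.items():
    im=cv2.imread(f'pics/{n}0.png'); cm=camera_model(n)
    hsv=cv2.cvtColor(im,cv2.COLOR_BGR2HSV); m=(hsv[...,2]>135).astype(np.uint8)
    k=np.zeros_like(m); k[y0:y1,x0:x1]=m[y0:y1,x0:x1]
    N,L,st,_=cv2.connectedComponentsWithStats(k)
    res=[]
    for i in range(1,N):
        if st[i,4]<150: continue
        v,u=np.where(L==i); w=ray(cm,np.c_[u,v],.062)[:,:2]
        c=w.mean(0); ax=np.linalg.svd(w-c,full_matrices=False)[2][0]; ax*=-np.sign(ax[0])
        t=(w-c)@ax; e=c+ax*np.percentile(t,99.7); wd=np.ptp((w-c)@[-ax[1],ax[0]])
        res.append((e[1],e,np.ptp(t),wd,np.degrees(np.arctan2(-ax[1],-ax[0])),st[i,4]))
    res.sort(key=lambda r:r[0])
    for r in res: print(n,r[1].round(4),r[2:],)
    if len(res)==5:
        Q=np.array([r[1] for r in res]); th,o,M=rigid(ENDS,Q)
        print(n,np.degrees(th),o,'res',np.linalg.norm(ENDS@M.T+o-Q,axis=1).round(4)); print((TOUCH@M.T+o).round(4))
E
```

```text
top [ 0.4813 -0.0475] (np.float64(0.16668692949096428), np.float64(0.021078693237386974), np.float64(-2.507844693221741), np.int32(943))
top [ 0.4914 -0.0097] (np.float64(0.1573147898490042), np.float64(0.021702564777536865), np.float64(-2.657692420617747), np.int32(899))
top [0.5086 0.0271] (np.float64(0.14219831850496462), np.float64(0.021240853013211193), np.float64(-2.5110899836950833), np.int32(806))
top [0.53   0.0646] (np.float64(0.12136183809406582), np.float64(0.02115521917675299), np.float64(-2.566302447056878), np.int32(678))
top [0.5571 0.1015] (np.float64(0.09628685354509275), np.float64(0.021495433489189558), np.float64(-3.181595834246545), np.int32(513))
top -2.3276787447179657 [0.54425158 0.02597764] res [0.0001 0.0005 0.0004 0.0002 0.0003]
[[ 0.5012 -0.0483]
 [ 0.5117 -0.0107]
 [ 0.5283  0.0266]
 [ 0.5498  0.0638]
 [ 0.5773  0.1007]]
side [ 0.4788 -0.0493] (np.float64(0.17275718300550072), np.float64(0.023375665910129143), np.float64(-2.2546950121568377), np.int32(1352))
side [ 0.4894 -0.0111] (np.float64(0.16383964638637885), np.float64(0.023916802600174782), np.float64(-2.57860440256172), np.int32(1171))
side [0.5064 0.026 ] (np.float64(0.14806200486725873), np.float64(0.024060469221891048), np.float64(-2.054981556073719), np.int32(958))
side [0.5275 0.0635] (np.float64(0.12941463128076958), np.float64(0.02371697139434143), np.float64(-1.772259404768407), np.int32(725))
side [0.5495 0.1132] (np.float64(0.10969382155339816), np.float64(0.050238128755677194), np.float64(-11.713335242586078), np.int32(735))
side 0.7361204402754773 [0.54092642 0.02887546] res [0.0034 0.0016 0.0028 0.0044 0.0082]
[[ 0.5019 -0.0476]
 [ 0.5104 -0.0095]
 [ 0.5249  0.0287]
 [ 0.5444  0.0669]
 [ 0.5699  0.1053]]
```

Request:
apply_moves(
  jaw=1,
  newtons=5,
  steps=[
    {"translation": [0.04,0.08,0],"rotation": [0,0,0.08]},
    {"translation": [0.08,0.16,0],"rotation": [0,0,0.16]},
    {"translation": [0.12,0.25,0],"rotation": [0,0,0.24]},
    {"translation": [0.16,0.34,0],"rotation": [0,0,0.33]},
    {"translation": [0.2,0.43,0],"rotation": [0,0,0.42]},
    {"translation": [0.24,0.52,0],"rotation": [0,0,0.5]},
    {"translation": [0.28,0.6,0],"rotation": [0,0,0.58]},
    {"translation": [0.32,0.68,0],"rotation": [0,0,0.66]},
    {"translation": [0.35,0.74,0],"rotation": [0,0,0.72]},
    {"translation": [0.37,0.78,0],"rotation": [0,0,0.76]},
  ],
)

```text
t: 0.93
eef_pos: [0.3198, -0.4392, 0.2264]
ee_rot: [3.141, 0.0, -2.398]
force: [-0.4, 0.2, -0.1]
width: 0.0267
gripper_force: 0.0
```

Request:
apply_moves(
  steps=[
    {"translation": [0.04,0.08,0],"rotation": [0,0,0.08]},
    {"translation": [0.08,0.16,0],"rotation": [0,0,0.16]},
    {"translation": [0.12,0.25,0],"rotation": [0,0,0.24]},
    {"translation": [0.16,0.34,0],"rotation": [0,0,0.33]},
    {"translation": [0.2,0.43,0],"rotation": [0,0,0.42]},
    {"translation": [0.24,0.52,0],"rotation": [0,0,0.5]},
    {"translation": [0.28,0.6,0],"rotation": [0,0,0.58]},
    {"translation": [0.32,0.68,0],"rotation": [0,0,0.66]},
    {"translation": [0.35,0.74,0],"rotation": [0,0,0.72]},
    {"translation": [0.37,0.78,0],"rotation": [0,0,0.76]},
  ],
)

```text
t: 1.77
eef_pos: [0.4124, -0.2445, 0.2265]
ee_rot: [3.142, 0.0, -2.001]
force: [0.3, -0.0, -0.6]
width: 0.0005
gripper_force: 0.0
```

Request:
apply_moves(
  steps=[
    {"translation": [0.04,0.08,0],"rotation": [0,0,0.08]},
    {"translation": [0.08,0.16,0],"rotation": [0,0,0.16]},
    {"translation": [0.12,0.25,0],"rotation": [0,0,0.24]},
    {"translation": [0.16,0.34,0],"rotation": [0,0,0.33]},
    {"translation": [0.2,0.43,0],"rotation": [0,0,0.42]},
    {"translation": [0.24,0.52,0],"rotation": [0,0,0.5]},
    {"translation": [0.28,0.6,0],"rotation": [0,0,0.58]},
    {"translation": [0.32,0.68,0],"rotation": [0,0,0.66]},
    {"translation": [0.35,0.74,0],"rotation": [0,0,0.72]},
    {"translation": [0.36,0.78,0],"rotation": [0,0,0.75]},
  ],
)

```text
t: 2.6
eef_pos: [0.5027, -0.0496, 0.2262]
ee_rot: [3.141, -0.0, -1.608]
force: [0.1, 0.4, -0.3]
width: 0.0007
gripper_force: 0.0
```

Request:
apply_moves(
  steps=[
    {"translation": [0,0,-0.06],"rotation": [0,0,0]},
    {"translation": [0,0,-0.13],"rotation": [0,0,0]},
    {"translation": [0,0,-0.2],"rotation": [0,0,0]},
    {"translation": [0,0,-0.28],"rotation": [0,0,0]},
    {"translation": [0,0,-0.36],"rotation": [0,0,0]},
    {"translation": [-0.004,0.005,-0.43],"rotation": [0,0,0]},
    {"translation": [-0.004,0.005,-0.48],"rotation": [0,0,0]},
    {"translation": [-0.006,0.005,-0.52],"rotation": [0,0,0]},
    {"translation": [-0.006,0.005,-0.54],"rotation": [0,0,0]},
    {"translation": [-0.006,0.005,-0.54],"rotation": [0,0,0]},
  ],
)

```text
t: 3.43
eef_pos: [0.4997, -0.0498, 0.0907]
ee_rot: [3.14, -0.001, -1.611]
force: [-0.3, 0.4, 0.0]
width: 0.0005
gripper_force: 0.0
```

```bash
python3 - <<'E'
from h import *
s=get_state(); print(s['eef_pos'],s['ee_rot'],s['force'])
a=grab_frame('side')[150:400,200:520]; b=grab_frame('wrist')
cv2.imwrite('pics/c1.png',np.hstack([cv2.resize(a,(480,375)),cv2.resize(b,(320,375))]))
E
```

```text
[ 0.49973552 -0.04983791  0.09065859] [ 3.13982850e+00 -5.28196996e-04 -1.61084934e+00] [-0.34953042  0.42116542  0.04359061]
```

View pics/c1.png

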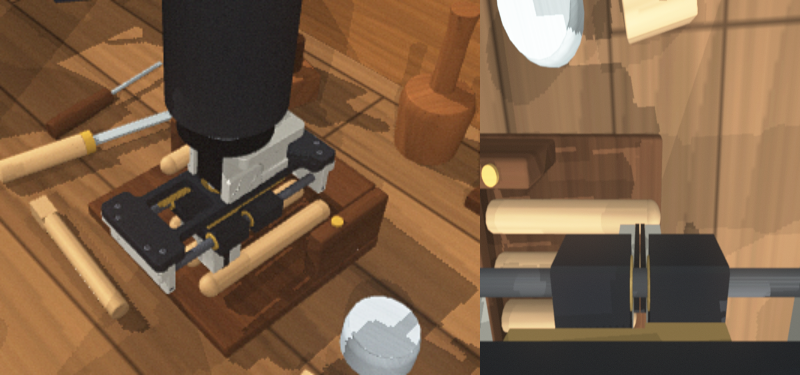

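```bash
python3 - <<'E'
from h import *
s=get_state()
def proj(cm,p):
    c=(np.array(p)-cm['xyz'])@R.from_euler('xyz',cm['rotation']).as_matrix()
    return [cm['cx']+cm['fx']*c[0]/c[2],cm['cy']+cm['fy']*c[1]/c[2]]
P={'tcp':s['eef_pos'],'k1':[.5012,-.0483,.07],'k2':[.5117,-.0107,.07],'k3':[.5283,.0266,.07],'k1end':[.4812,-.0475,.059]}
side=cv2.imread('pics/c1.png')
for n in P:
    u=proj(camera_model('side'),P[n]); w=proj(camera_model('wrist'),P[n])
    for x,y in (((u[0]-200)*1.5,(u[1]-150)*1.5),(480+w[0]/2,w[1]*375/480)):
        print(n,round(x),round(y)); cv2.circle(side,(round(x),round(y)),4,(0,0,255) if n=='tcp' else (0,255,0),1)
cv2.imwrite('pics/c2.png',side)
E
```

```text
tcp 219 257
tcp 639 239
k1 218 271
k1 639 224
k2 199 242
k2 630 278
k3 187 212
k3 616 326
k1end 201 289
k1end 659 217
```

View pics/c2.png

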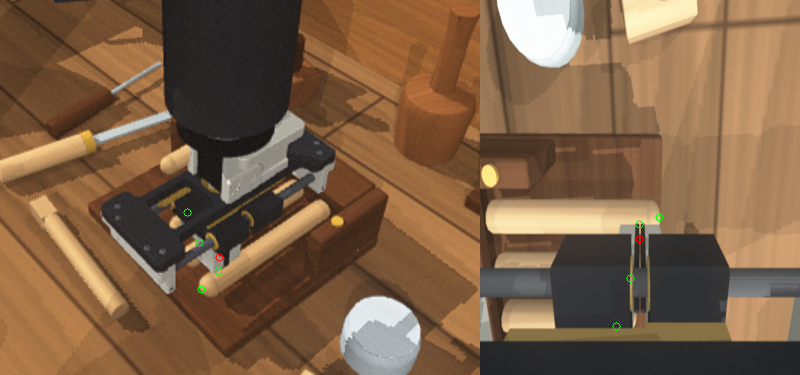

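The projected TCP and key 1 touch point both land on the fingertip and key end in the two views, so the calibration agrees. I'm pressing key 1.

Request:
apply_moves(
  steps=[
    {"translation": [0.004,0.005,-0.02],"rotation": [0,0,0]},
    {"translation": [0.004,0.005,-0.04],"rotation": [0,0,0]},
    {"translation": [0.004,0.005,-0.06],"rotation": [0,0,0]},
    {"translation": [0.004,0.005,-0.075],"rotation": [0,0,0]},
    {"translation": [0.004,0.005,-0.09],"rotation": [0,0,0]},
    {"translation": [0.004,0.005,-0.1],"rotation": [0,0,0]},
    {"translation": [0.004,0.005,-0.11],"rotation": [0,0,0]},
    {"translation": [0.004,0.005,-0.12],"rotation": [0,0,0]},
    {"translation": [0.004,0.005,-0.12],"rotation": [0,0,0]},
    {"translation": [0.004,0.005,-0.12],"rotation": [0,0,0]},
  ],
)

```text
t: 4.37
eef_pos: [0.5011, -0.0483, 0.0616]
ee_rot: [3.141, -0.0, -1.61]
force: [-3.2, 1.0, 3.8]
width: 0.0005
gripper_force: 2.1
```

Request:
apply_moves(
  steps=[
    {"translation": [0,0,0.02],"rotation": [0,0,0]},
    {"translation": [0,0,0.05],"rotation": [0,0,0]},
    {"translation": [0,0,0.08],"rotation": [0,0,0]},
    {"translation": [0,0,0.09],"rotation": [0,0,0]},
    {"translation": [0.008,0.03,0.09],"rotation": [0,0,0]},
    {"translation": [0.016,0.06,0.09],"rotation": [0,0,0]},
    {"translation": [0.025,0.09,0.09],"rotation": [0,0,0]},
    {"translation": [0.034,0.12,0.09],"rotation": [0,0,0]},
    {"translation": [0.042,0.15,0.09],"rotation": [0,0,0]},
    {"translation": [0.042,0.15,0.09],"rotation": [0,0,0]},
  ],
)

```text
t: 5.2
eef_pos: [0.5124, -0.0092, 0.0839]
ee_rot: [-3.142, -0.0, -1.609]
force: [0.3, -0.3, -0.6]
width: 0.0004
gripper_force: 0.0
```

Request:
apply_moves(
  steps=[
    {"translation": [0,0,-0.015],"rotation": [0,0,0]},
    {"translation": [0,0,-0.03],"rotation": [0,0,0]},
    {"translation": [0,0,-0.045],"rotation": [0,0,0]},
    {"translation": [0,0,-0.055],"rotation": [0,0,0]},
    {"translation": [0,0,-0.065],"rotation": [0,0,0]},
    {"translation": [0,0,-0.075],"rotation": [0,0,0]},
    {"translation": [0,0,-0.085],"rotation": [0,0,0]},
    {"translation": [0,0,-0.09],"rotation": [0,0,0]},
    {"translation": [0,0,-0.09],"rotation": [0,0,0]},
    {"translation": [0,0,-0.09],"rotation": [0,0,0]},
  ],
)

```text
t: 6.03
eef_pos: [0.5115, -0.011, 0.0616]
ee_rot: [3.141, -0.0, -1.61]
force: [-3.6, -0.9, 5.3]
width: 0.0003
gripper_force: 2.2
```

Request:
apply_moves(
  steps=[
    {"translation": [0,0,0.02],"rotation": [0,0,0]},
    {"translation": [0,0,0.05],"rotation": [0,0,0]},
    {"translation": [0,0,0.08],"rotation": [0,0,0]},
    {"translation": [0,0,0.09],"rotation": [0,0,0]},
    {"translation": [0.013,0.03,0.09],"rotation": [0,0,0]},
    {"translation": [0.026,0.06,0.09],"rotation": [0,0,0]},
    {"translation": [0.04,0.09,0.09],"rotation": [0,0,0]},
    {"translation": [0.053,0.12,0.09],"rotation": [0,0,0]},
    {"translation": [0.066,0.15,0.09],"rotation": [0,0,0]},
    {"translation": [0.066,0.15,0.09],"rotation": [0,0,0]},
  ],
)

```text
t: 6.87
eef_pos: [0.5292, 0.0284, 0.0838]
ee_rot: [-3.141, -0.0, -1.609]
force: [-0.0, -0.9, 0.0]
width: 0.0004
gripper_force: 0.0
```

Request:
apply_moves(
  steps=[
    {"translation": [0,0,-0.015],"rotation": [0,0,0]},
    {"translation": [0,0,-0.03],"rotation": [0,0,0]},
    {"translation": [0,0,-0.045],"rotation": [0,0,0]},
    {"translation": [0,0,-0.055],"rotation": [0,0,0]},
    {"translation": [0,0,-0.065],"rotation": [0,0,0]},
    {"translation": [0,0,-0.075],"rotation": [0,0,0]},
    {"translation": [0,0,-0.085],"rotation": [0,0,0]},
    {"translation": [0,0,-0.09],"rotation": [0,0,0]},
    {"translation": [0,0,-0.09],"rotation": [0,0,0]},
    {"translation": [0,0,-0.09],"rotation": [0,0,0]},
  ],
)

```text
t: 7.7
eef_pos: [0.528, 0.0265, 0.0615]
ee_rot: [3.141, -0.0, -1.61]
force: [-4.0, -0.3, 4.1]
width: 0.0001
gripper_force: 2.2
```

```bash
python3 - <<'E'
from h import *
s=get_state(); print(s['t'],s['eef_pos'],s['force'])
a=grab_frame('side')[170:410,220:480]; b=grab_frame('top')[150:340,200:460]
cv2.imwrite('pics/c3.png',np.hstack([cv2.resize(a,(400,370)),cv2.resize(b,(400,370))]))
E
```

```text
7.7 [0.52796564 0.02654338 0.06154867] [-3.97607431 -0.3024507   4.05661789]
```

View pics/c3.png

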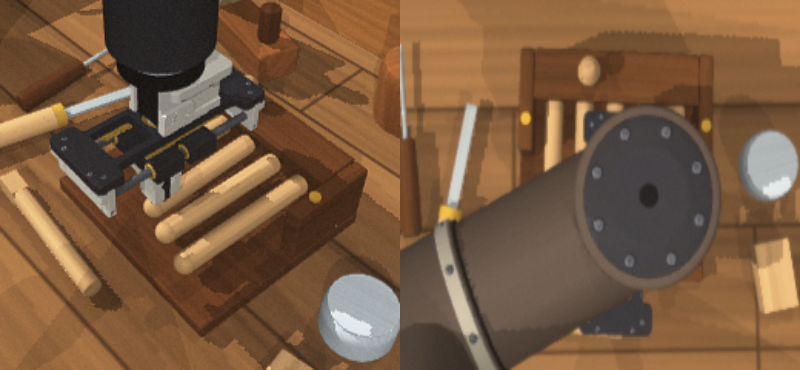

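Key 3 is down under the fingertip and the others are up. Before key 4 I'll check the clearance between the gripper's rear end and the plug on the rail.

```bash
python3 - <<'E'
from h import *
cs,ct=camera_model('side'),camera_model('top')
u=(220+105*.65,170+214*240/370)
for z in(.10,.11,.12,.13,.14): print(z,ray(cs,u,z)[0].round(3))
print('plug',ray(ct,(323,186),.105)[0].round(3))
print('front end of body, top view, z.14', ray(ct,(200+615*.0+.65*615-.65*400,150+333*190/370),.14)[0].round(3))
E
```

```text
0.1 [0.451 0.016 0.1  ]
0.11 [0.446 0.009 0.11 ]
0.12 [0.441 0.002 0.12 ]
0.13 [ 0.437 -0.005  0.13 ]
0.14 [ 0.432 -0.011  0.14 ]
plug [0.674 0.053 0.105]
front end of body, top view, z.14 [0.43  0.028 0.14 ]
```

Request:
apply_moves(
  steps=[
    {"translation": [0,0,0.02],"rotation": [0,0,0]},
    {"translation": [0,0,0.05],"rotation": [0,0,0]},
    {"translation": [0,0,0.08],"rotation": [0,0,0]},
    {"translation": [0,0,0.09],"rotation": [0,0,0]},
    {"translation": [0.017,0.03,0.09],"rotation": [0,0,0]},
    {"translation": [0.034,0.06,0.09],"rotation": [0,0,0]},
    {"translation": [0.05,0.09,0.09],"rotation": [0,0,0]},
    {"translation": [0.067,0.12,0.09],"rotation": [0,0,0]},
    {"translation": [0.083,0.15,0.09],"rotation": [0,0,0]},
    {"translation": [0.083,0.15,0.09],"rotation": [0,0,0]},
  ],
)

```text
t: 8.63
eef_pos: [0.5501, 0.0659, 0.0837]
ee_rot: [-3.141, -0.0, -1.609]
force: [0.6, -0.4, 0.6]
width: 0.0001
gripper_force: 0.0
```

Request:
apply_moves(
  steps=[
    {"translation": [0,0,-0.015],"rotation": [0,0,0]},
    {"translation": [0,0,-0.03],"rotation": [0,0,0]},
    {"translation": [0,0,-0.045],"rotation": [0,0,0]},
    {"translation": [0,0,-0.055],"rotation": [0,0,0]},
    {"translation": [0,0,-0.065],"rotation": [0,0,0]},
    {"translation": [0,0,-0.075],"rotation": [0,0,0]},
    {"translation": [0,0,-0.085],"rotation": [0,0,0]},
    {"translation": [0,0,-0.09],"rotation": [0,0,0]},
    {"translation": [0,0,-0.09],"rotation": [0,0,0]},
    {"translation": [0,0,-0.09],"rotation": [0,0,0]},
  ],
)

```text
t: 9.47
eef_pos: [0.5487, 0.064, 0.0616]
ee_rot: [3.141, -0.0, -1.61]
force: [-4.0, -1.3, 4.3]
width: 0.0006
gripper_force: 2.2
```

Request:
apply_moves(
  steps=[
    {"translation": [0,0,0.02],"rotation": [0,0,0]},
    {"translation": [0,0,0.05],"rotation": [0,0,0]},
    {"translation": [0,0,0.08],"rotation": [0,0,0]},
    {"translation": [0,0,0.09],"rotation": [0,0,0]},
    {"translation": [0.017,0.03,0.09],"rotation": [0,0,0]},
    {"translation": [0.034,0.06,0.09],"rotation": [0,0,0]},
    {"translation": [0.05,0.09,0.09],"rotation": [0,0,0]},
    {"translation": [0.067,0.12,0.09],"rotation": [0,0,0]},
    {"translation": [0.083,0.15,0.09],"rotation": [0,0,0]},
    {"translation": [0.083,0.15,0.09],"rotation": [0,0,0]},
  ],
)

```text
t: 10.3
eef_pos: [0.5709, 0.1034, 0.0837]
ee_rot: [-3.141, -0.0, -1.609]
force: [0.5, -0.3, -0.2]
width: 0.0003
gripper_force: 0.0
```

Request:
apply_moves(
  steps=[
    {"translation": [0.01,-0.003,-0.015],"rotation": [0,0,0]},
    {"translation": [0.01,-0.003,-0.03],"rotation": [0,0,0]},
    {"translation": [0.01,-0.003,-0.045],"rotation": [0,0,0]},
    {"translation": [0.01,-0.003,-0.055],"rotation": [0,0,0]},
    {"translation": [0.01,-0.003,-0.065],"rotation": [0,0,0]},
    {"translation": [0.01,-0.003,-0.075],"rotation": [0,0,0]},
    {"translation": [0.01,-0.003,-0.085],"rotation": [0,0,0]},
    {"translation": [0.01,-0.003,-0.09],"rotation": [0,0,0]},
    {"translation": [0.01,-0.003,-0.09],"rotation": [0,0,0]},
    {"translation": [0.01,-0.003,-0.09],"rotation": [0,0,0]},
  ],
)

```text
t: 11.13
eef_pos: [0.572, 0.1008, 0.0616]
ee_rot: [3.141, -0.0, -1.61]
force: [-4.0, -1.0, 5.1]
width: 0.0005
gripper_force: 2.1
```

Request:
apply_moves(
  steps=[
    {"translation": [0,0,0.02],"rotation": [0,0,0]},
    {"translation": [0,0,0.05],"rotation": [0,0,0]},
    {"translation": [0,0,0.08],"rotation": [0,0,0]},
    {"translation": [0,0,0.13],"rotation": [0,0,0]},
    {"translation": [0,0,0.2],"rotation": [0,0,0]},
    {"translation": [0,0,0.3],"rotation": [0,0,0]},
    {"translation": [0,0,0.4],"rotation": [0,0,0]},
    {"translation": [0,0,0.5],"rotation": [0,0,0]},
    {"translation": [0,0,0.55],"rotation": [0,0,0]},
    {"translation": [0,0,0.55],"rotation": [0,0,0]},
  ],
)

```text
t: 11.97
eef_pos: [0.5746, 0.1019, 0.2039]
ee_rot: [-3.134, 0.003, -1.61]
force: [0.5, 1.2, 0.2]
width: 0.0004
gripper_force: 0.0
```

```bash
python3 - <<'E'
from h import *
s=get_state(); print(s['t'],s['eef_pos'],s['force'])
a=grab_frame('side')[170:410,220:480]; b=grab_frame('wrist')
cv2.imwrite('pics/c4.png',np.hstack([cv2.resize(a,(400,370)),cv2.resize(b,(400,370))]))
E
```

```text
11.9667 [0.57457703 0.10188958 0.20391321] [0.48675002 1.18001024 0.17937286]
```

View pics/c4.png

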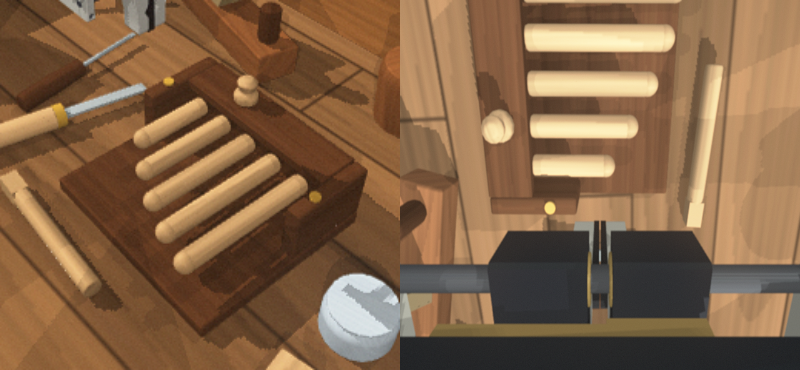

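All five keys are up, the plug is still standing on the rail, the frame and the other things visible in these two crops are in place, and the tool is clear. I'm handing the job in.

```bash
python3 -c "
from station import *
print(job_done())"
```

```text
the job is handed in; nothing more can be done
None
```

All five keys were pressed in order from longest to shortest with the fingertips about 8 mm below rest height, and the job is handed in at about 12 s with the keys up, the frame in place and the tool clear; the hand-in returned no verdict.

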